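# Stow the spare torch tip and latch its case

### The job

Put the spare torch tip away: swing the steel latch lever on the front of the case out clear of the lid, lift the lid open, lay the torch tip gently in the empty compartment without letting it fall, then press the lid fully shut and swing the lever back up until it is home over the lid's edge. Leave the other things on the bench where they are.

Things in the scene. Friction and masses are not known exactly. Their poses are not given: they have to be found in the camera images.
- case: Fixed grey plastic box, 130 (x) by 230 (y) by 70 mm high, walls and floor 5 mm, blue lid. Origin: centre of the underside; z up, -x is the front (latch side, facing roughly the robot's right), +x the lid's hinge side. An inner wall at y = 0 (5 mm thick, top at z = 50 mm) parts it: the +y half is the empty compartment, the -y half holds grey foam and stored tips up to z = 54 mm.
- compartment (a point): Centre of the floor of the empty compartment (case frame 0, 56, 5 mm); clear space 120 mm along the case's x, 107 mm along its y, 65 mm deep.
- lid (a joint): Lid angle, rad: 0 shut, up to 1.6 open. Plain blue plate 150 by 234 mm, 8 mm thick, underside at case z = 70 mm when shut, no handle. Stiff hinge: stays where it is left; 3 to 4 N at the front edge moves it. With the latch off it can be lifted from under its front edge.
- lid_hinge (a point): Point on the lid's hinge axis (which runs along the case's y), middle of the case's far top edge: case frame 65, 0, 70 mm.
- lid_lip (a point): Middle of the lid's front lower edge; moves with the lid; 148 mm from the hinge. The lip stands 18 mm out from the case's front wall (case frame x = -83, z = 70 mm when shut).
- latch (a joint): Lever angle, rad: 0 home (upright, hook over the lid's front edge), grows as the upper end swings out from the case (to case -x) and down, stop at 1.05. The lid is free from about 0.35. Stiff: stays where it is left, 3 N at its end moves it. It only goes home when the lid is pressed fully shut (within 2 mm).
- latch_hinge (a point): Point on the lever's hinge axis (along the case's y), case frame -81, 0, 40 mm.
- latch_end (a point): Upper end of the steel lever, moves with it. Plate 32 mm wide (y), 6 mm thick, reaching 80 mm above the hinge, mid-plane 7 mm outside the hinge axis; rolled edge 10 mm thick at the top; a hook 41 to 47 mm above the hinge reaches 12 mm inward over the lid. Home, the end stands 42 mm above the lid's top, free space behind it.
- tip: Spare torch tip, steel, about 180 g, loose on the bench: a square dark block 32 long (x) by 28 wide (y) by 28 mm high, a ribbed round barrel (24 mm diameter, 34 mm long) on its +x side and a brass stub (16 mm diameter, 24 mm) on its -x side, axes 14 mm above the underside. Origin: centre of the block's underside.
- paddle: Bystander: graphite paddle, 145 mm long, 12 mm thick, a dark flat blade 60 by 45 mm with a wooden handle 16 mm wide, lying on the bench. Origin: underside, 60 mm from the handle's end.
- jar: Bystander: glass jar, 70 mm diameter, 100 mm high. Origin: centre of the underside.
- cup: Bystander: steel cup, 76 mm diameter, 85 mm high. Origin: centre of the underside.

How it is judged (in metres and radians):
On the way, in this order (a step that is already met when the one before it is completed fails the run):
1. the latch lever is swung clear while the lid is still shut (value of joint latch above 0.4 rad and value of joint lid below 0.1 rad), for 0.1 s.
2. the lid is open (value of joint lid above 0.7 rad), for 0.2 s.
3. the torch tip lies in the empty compartment (x of tip in the frame of case between -0.055 and 0.055 m and y of tip in the frame of case between 0.008 and 0.108 m and z of tip in the frame of case below 0.035 m), for 0.2 s.
At the end, for the whole second after the job is handed in: the torch tip lies at rest in the empty (+y) compartment (its origin within the compartment and under 35 mm above the case's underside), the lid is shut to within 0.04 rad and the latch lever is home to within 0.12 rad (all of step 3 and value of joint lid below 0.04 rad and value of joint latch below 0.12 rad and linear speed of tip below 0.03 m/s); the robot touches nothing.
It fails at once if the torch tip is let fall (faster than 0.7 m/s out of the fingers) (linear speed of tip above 0.7 m/s and contact force between the fingers and tip below 0.05 N).
It fails at once if the paddle, the jar or the cup is shifted by more than 30 mm (distance of any of paddle, jar, cup from where it was at the start of the episode above 0.03 m).
It also fails if it takes over 72 s, if anything falls off the work surface, if the arm or the gripper's body presses on something with over 40 N, if the wrist force passes 120 N, or if a joint passes its speed limit or range.

### The arm

A 7-joint arm with a two-finger parallel gripper is mounted at the origin on the work surface. World frame = base frame: x ahead of the robot, y to its left, z up, the work surface at z = 0. Lengths are in m, angles in degrees, forces in N, time in s.
With the tool pointing down it reaches from about 0.425 to 1.025 m from the base axis. Payload 3.6 kg.
Tool frame: the origin (TCP) lies on the front face of the gripper's body, between the roots of the fingers; the fingertips stand 73 mm ahead of it and the grasp point (between the pads) lies 54 mm ahead of it (finger_overhang is the distance from the TCP to the fingertips, in m); z points along the fingers, y is the direction in which the jaws open and shut (so a half turn about z gives the same grasp; the last joint's range is limited). The gripper opens to 85 mm and grips with 20 to 120 N. Pads are 22 mm wide; open, the fingers measure 114 mm over their backs; the gripper's body (76 mm by 85 mm) begins 54 mm behind the grasp point. The pads swing forward as they close: fully open they stand 13 mm farther back than shut.
Start: joints at [-77.894, 33.873, 2.773, 92.16, -1.908, 54.013, -1.931], TCP at [0.218, 0.692, 0.304] pointing down, gripper open.
Joint ranges: [-153.93, 153.93], [-27.13, 128.08], [-72.61, 78.16], [10.71, 143.7], [-87.88, 267.88], [4.46, 118.87], [-176.78, 176.78]. Speed limits (degrees/s): [147.25, 147.25, 180, 180, 180, 180, 180].

### API

Orientations are given as [roll, pitch, yaw] about the fixed x, y, z axes, in that order (R = Rz(yaw) Ry(pitch) Rx(roll)).
In Python, from bench import sense, get_image, camera_info, close_job, finger_overhang gives the robot as it stands. The module is installed in compiled form; this text tells all that it offers.
- The arm moves only by the shell command python3 -m pendant 'ROWS' [FORCE]. ROWS is JSON, a list of rows, each a list of 7 numbers: the shift along the tool's x, y, z in m, then the turn, a rotation vector about the tool's x, y, z in rad, then the finger opening in m, from 0 to 0.0854. In form: [[x, y, z, ax, ay, az, claw], ...]. A call has 1 to 10 rows; each row is the pose to reach, as a shift and turn from the pose commanded when the call began, along the tool's axes at that moment; what a row does not reach only later rows make up. A row lasts 1/10 s, in which the tool goes at most 50 mm and 8.59 degrees, less where a joint would pass 70% of its speed; a pose out of reach is approached as far as the arm can. A call with a gripper value outside its range is refused whole. The fingers move at their own pace and stop on an object; FORCE is the grip in N (left out, the last holds). Time passes only in rows, so rows that repeat a pose let the fingers close. It gives the time, the measured TCP pose, the force and the opening at its end, in the units of the state.
- sense(): the state, without advancing time (a new reading comes with each control period).
- get_image(name): name is "scene" or "top" or "wrist"; returns the picture (384x512x3 uint8, red, green, blue); there is no depth.
- camera_info(name): a dict with "fx", "fy", "cx", "cy" (pixels), "origin" and "attitude" of the camera in the world. Camera axes: x right, y down, z forward; pixel columns grow to the right and rows downward; lengths in m; the calibration is good to about 2 mm. A picture is of the moment at which its call begins: read the wrist's pose just before it. camera_info takes no time and is no camera call; for the wrist camera it gives the pose at the moment of the call.
- close_job(): hands the job in, once; it reports no verdict.
The state is a dict: "time_s": time; "qpos": joint angles; "joint_vel": joint speeds; "tau": joint torques, N m; "tcp_pos": TCP position; "ee_rot": TCP orientation; "ft_force": force on the tool from outside, world axes, zero at the start; "torque": the same for the moment, N m; "gripper_width": finger opening in m.
Only numpy, scipy, OpenCV 4.12 (cv2) and the standard library are available. Lean on these libraries where they do the work, as an engineer would, in place of code of your own. Each camera call takes 0.05 s, during which the arm holds its last target.

## Working session

There is one attempt and no reset: what is moved stays moved. The work goes in short steps, Python scripts to look and compute and a shell command to move; the robot and the scene stay as the last step left them, time stands still between calls to the robot, and variables do not carry over. Pictures are saved under pics/ and viewed, and the job is handed in when it is done.

```bash
mkdir -p pics; ls
python3 - <<'E'
from bench import *
import cv2
print(sense()); print(finger_overhang)
for n in ("scene","top","wrist"):
    print(n,camera_info(n))
    cv2.imwrite(f"pics/{n}0.png",get_image(n)[:,:,::-1])
E
```

```text
pics
{'time_s': 0.0, 'qpos': array([-77.89180582,  33.92732199,   2.76528635,  92.23691862,
        -1.9070631 ,  54.01043146,  -1.93092   ]), 'joint_vel': array([-0.02445656, -0.00530985, -0.09119934,  0.01618504,  0.08721043,
       -0.01240489,  0.02920156]), 'tau': array([ 6.04601109e-05, -5.48689413e+01,  1.54666319e+00, -1.98125911e+01,
        9.41215258e-03,  8.78930732e-03,  4.36620127e-06]), 'tcp_pos': array([0.21736188, 0.69095586, 0.30271639]), 'ee_rot': array([-1.79871564e+02,  6.90610723e-03,  1.62541454e+02]), 'ft_force': array([ 0.31663686, -1.34371237, -0.16599676]), 'torque': array([-0.00344923, -0.02581883,  0.00448703]), 'gripper_width': 0.08555501011957431}
0.0726
scene {'fx': 359.4739201396458, 'fy': 359.4739201396458, 'cx': 253.8419020891931, 'cy': 190.8906876130757, 'origin': array([0.90421091, 0.34463195, 0.81907464]), 'attitude': array([-149.1096976 ,    0.3999379 ,  127.18655377])}
top {'fx': 363.59888257747974, 'fy': 363.59888257747974, 'cx': 257.05456556378374, 'cy': 194.22680044483707, 'origin': array([0.49342286, 0.06555876, 1.0877929 ]), 'attitude': array([-174.60634897,    0.56471171,  -88.75695216])}
wrist {'fx': 276.6494449939212, 'fy': 276.6494449939212, 'cx': 256.32819896440543, 'cy': 192.03405283177923, 'origin': array([0.14953015, 0.71168456, 0.37254903]), 'attitude': array([1.63640304e+02, 6.26061386e-02, 7.25516248e+01])}
```

View pics/scene0.png

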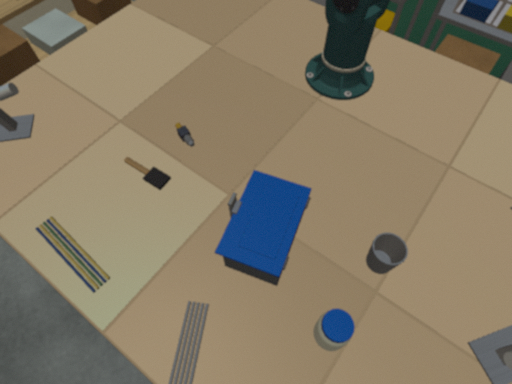

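View pics/top0.png

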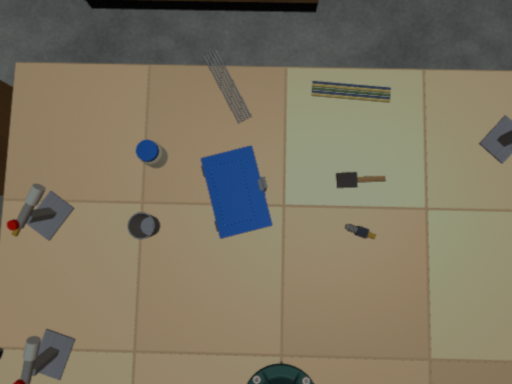

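View pics/wrist0.png

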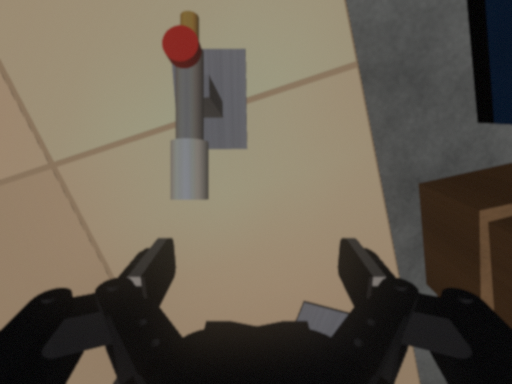

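The top view shows the lid at about (236,192), the latch at (263,184), the tip at (360,231), the paddle at (358,180), the jar at (150,152) and the cup at (143,225). Next I'll measure these.

```bash
cat > h.py <<'E'
import numpy as np, cv2
from scipy.spatial.transform import Rotation as R
from bench import *
def ray(ci,u,v):
    d=np.array([(u-ci['cx'])/ci['fx'],(v-ci['cy'])/ci['fy'],1.])
    return np.array(ci['origin']),R.from_euler('xyz',ci['attitude'],degrees=True).as_matrix()@d
def onplane(ci,u,v,z):
    o,d=ray(ci,u,v); return o+d*(z-o[2])/d[2]
def proj(ci,p):
    M=R.from_euler('xyz',ci['attitude'],degrees=True).as_matrix()
    c=M.T@(np.array(p)-ci['origin']); return np.array([ci['cx']+ci['fx']*c[0]/c[2],ci['cy']+ci['fy']*c[1]/c[2]])
def tri(a,b):
    (o1,d1),(o2,d2)=a,b
    A=np.stack([d1,-d2],1); s=np.linalg.lstsq(A,o2-o1,rcond=None)[0]
    p,q=o1+s[0]*d1,o2+s[1]*d2; return (p+q)/2,np.linalg.norm(p-q)
def blobs(m,mn=20):
    cs,_=cv2.findContours(m.astype(np.uint8),cv2.RETR_EXTERNAL,cv2.CHAIN_APPROX_NONE)
    return [c for c in cs if cv2.contourArea(c)>=mn]
E
python3 - <<'E'
from h import *
for n in("top","scene"):
    im=cv2.imread(f"pics/{n}0.png"); hsv=cv2.cvtColor(im,cv2.COLOR_BGR2HSV); ci=camera_info(n)
    m=(hsv[...,0]>100)&(hsv[...,0]<130)&(hsv[...,1]>150)&(hsv[...,2]>90)
    cs=sorted(blobs(m),key=cv2.contourArea)
    for c in cs[-2:]:
        r=cv2.minAreaRect(c); print(n,cv2.contourArea(c),r)
        ap=cv2.approxPolyDP(c,6,True)[:,0]
        P=np.array([onplane(ci,*p,.078) for p in ap]); 
        print(ap.tolist(),P.round(4).tolist()); print([np.linalg.norm(P[i]-P[i-1]).round(4) for i in range(len(P))], P.mean(0))
        B=np.array([onplane(ci,*p,.078) for p in cv2.boxPoints(r)]);print('box',B.round(4).tolist())
    print('grips')
im=cv2.imread("pics/top0.png")
cv2.imwrite("pics/topz.png",np.hstack([cv2.resize(im[210:250,330:390],None,fx=6,fy=6,interpolation=cv2.INTER_CUBIC),cv2.resize(im[165:205,235:295],None,fx=6,fy=6,interpolation=cv2.INTER_CUBIC)]))
im=cv2.imread("pics/scene0.png")
cv2.imwrite("pics/scenez.png",np.hstack([cv2.resize(im[115:155,160:210],None,fx=7,fy=7,interpolation=cv2.INTER_CUBIC),cv2.resize(im[180:220,215:265],None,fx=7,fy=7,interpolation=cv2.INTER_CUBIC)]))
E
```

```text
top 308.0 ((147.0, 150.0), (19.798988342285156, 19.798988342285156), 45.0)
[[145, 140], [137, 153], [149, 160], [157, 148]] [[0.7365, 0.3989, 0.078], [0.6986, 0.4197, 0.078], [0.6792, 0.3847, 0.078], [0.7141, 0.3637, 0.078]]
[np.float64(0.0418), np.float64(0.0432), np.float64(0.04), np.float64(0.0407)] [0.7071024  0.39175276 0.078     ]
box [[0.707, 0.4315, 0.078], [0.7482, 0.3938, 0.078], [0.7086, 0.3521, 0.078], [0.6677, 0.3898, 0.078]]
top 4080.0 ((235.76473999023438, 191.558837890625), (81.49195861816406, 53.115299224853516), 75.96376037597656)
[[250, 146], [202, 158], [221, 237], [270, 224]] [[0.725, 0.1005, 0.078], [0.6879, 0.2351, 0.078], [0.4678, 0.1746, 0.078], [0.5065, 0.04, 0.078]]
[np.float64(0.2267), np.float64(0.1396), np.float64(0.2282), np.float64(0.14)] [0.59681093 0.13751488 0.078     ]
box [[0.6865, 0.2403, 0.078], [0.7262, 0.0959, 0.078], [0.5048, 0.036, 0.078], [0.4663, 0.1776, 0.078]]
grips
scene 740.0 ((337.5, 325.5), (31.0, 31.0), 90.0)
[[328, 312], [326, 335], [347, 339], [349, 316]] [[0.6896, 0.3612, 0.078], [0.7291, 0.3805, 0.078], [0.7109, 0.4165, 0.078], [0.6711, 0.3984, 0.078]]
[np.float64(0.0415), np.float64(0.044), np.float64(0.0403), np.float64(0.0437)] [0.70018359 0.38915141 0.078     ]
box [[0.6935, 0.3496, 0.078], [0.6561, 0.399, 0.078], [0.7071, 0.4275, 0.078], [0.743, 0.3801, 0.078]]
scene 5661.5 ((262.68267822265625, 221.18365478515625), (67.81816864013672, 92.82357788085938), 20.136302947998047)
[[255, 171], [216, 252], [278, 276], [309, 189]] [[0.5065, 0.04, 0.078], [0.7276, 0.1005, 0.078], [0.6898, 0.2392, 0.078], [0.4701, 0.1754, 0.078]]
[np.float64(0.1402), np.float64(0.2292), np.float64(0.1438), np.float64(0.2287)] [0.59848435 0.13878828 0.078     ]
box [[0.731, 0.1001, 0.078], [0.5066, 0.0144, 0.078], [0.4686, 0.1787, 0.078], [0.6898, 0.2407, 0.078]]
grips
```

View pics/topz.png

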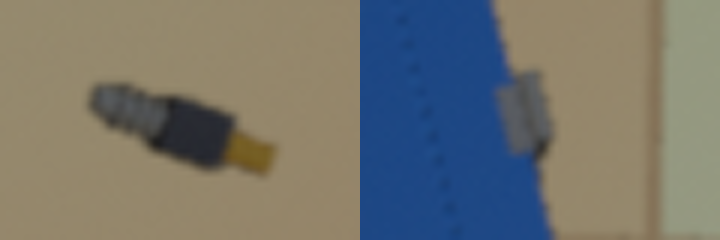

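View pics/scenez.png

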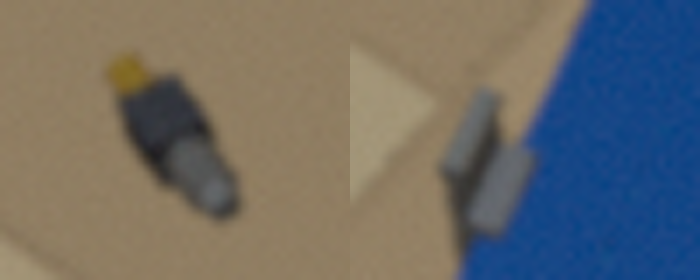

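```bash
cat >> h.py <<'E'
def case_T():
    return np.array([0.5953,0.1457,0.]),np.radians(105.5)
def c2w(p):
    o,a=case_T(); return o+R.from_euler('z',a).as_matrix()@np.array(p)
def w2c(p):
    o,a=case_T(); return R.from_euler('z',-a).as_matrix()@(np.array(p)-o)
def delta(tcp,rot):  # rot: 3x3 target or None; gives shift and rotvec in tool axes
    s=sense(); M=R.from_euler('xyz',s['ee_rot'],degrees=True)
    d=M.as_matrix().T@(np.array(tcp)-s['tcp_pos'])
    rv=(M.inv()*R.from_matrix(rot)).as_rotvec() if rot is not None else np.zeros(3)
    return d.round(4),rv.round(4)
def rotm(z,y):
    z=np.array(z,float);z/=np.linalg.norm(z); y=np.array(y,float); y-=z*(y@z); y/=np.linalg.norm(y)
    return np.stack([np.cross(y,z),y,z],1)
def cvec(p): return R.from_euler('z',case_T()[1]).as_matrix()@np.array(p,float)
E
python3 - <<'E'
from h import *
ct,cs=camera_info("top"),camera_info("scene")
f=lambda a,b,z:(330+(a+.5)/6-.5,210+(b+.5)/6-.5)
g=lambda a,b:(160+(a+.5)/7-.5,115+(b+.5)/7-.5)
for nm,t,s,z in(("barrel end",(100,101),(222,205),.014),("block",(198,131),(165,112),.028),("brass end",(268,160),(125,68),.014)):
    print(nm,onplane(ct,*f(*t,0),z).round(4),onplane(cs,*g(*s),z).round(4))
# check projection of case features
for n,ci in(("top",ct),("scene",cs)):
    im=cv2.imread(f"pics/{n}0.png")
    big=cv2.resize(im,None,fx=1.5,fy=1.5)
    for p in([-83,117,78],[-83,-117,78],[67,-117,78],[67,117,78],[-88,16,120],[-88,-16,120]):
        u=proj(ci,c2w(np.array(p)/1000)); cv2.circle(big,tuple(int(round(x)) for x in u*1.5+.25),2,(0,0,255),-1)
    cv2.imwrite(f"pics/{n}chk.png",big[150:480,250:700] if n=="top" else big[200:500,250:600])
for p in ((143,225),):
    print('cup',onplane(ct,*p,.08))
R1=rotm([0,0,-1],cvec([0,1,0])); R2=rotm([0,0,-1],cvec([0,-1,0]))
print(R1,c2w([-.06,0,.165]),delta(c2w([-.06,0,.25]),R1)[1],delta(c2w([-.06,0,.25]),R2))
E
```

```text
barrel end [ 0.5051 -0.1855  0.014 ] [ 0.5067 -0.1867  0.014 ]
block [ 0.4916 -0.2293  0.028 ] [ 0.4919 -0.2285  0.028 ]
brass end [ 0.4782 -0.2671  0.014 ] [ 0.4771 -0.2685  0.014 ]
cup [0.49615926 0.39164784 0.08      ]
[[ 0.26723838 -0.96363045  0.        ]
 [-0.96363045 -0.26723838  0.        ]
 [ 0.          0.         -1.        ]] [0.6113343  0.08788217 0.165     ] [-1.2000e-03 -1.8000e-03 -2.1461e+00] (array([-0.5568, -0.4571,  0.0539]), array([-0.0016,  0.001 ,  0.9955]))
```

View pics/topchk.png

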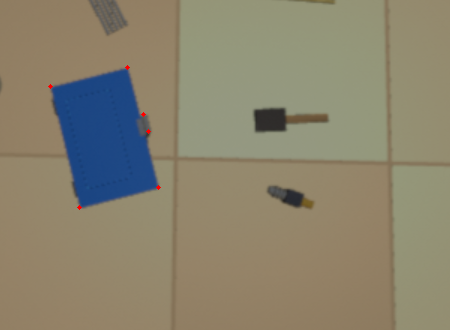

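View pics/scenechk.png

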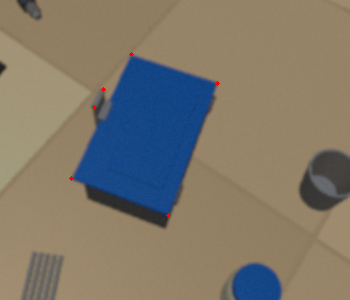

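```bash
python3 -m pendant '[[-0.05,-0.04,0,0,0,0.1,0],[-0.09,-0.07,0,0,0,0.2,0],[-0.13,-0.10,0.005,0,0,0.3,0],[-0.165,-0.135,0.01,0,0,0.4,0],[-0.205,-0.17,0.015,0,0,0.5,0],[-0.24,-0.2,0.02,0,0,0.6,0],[-0.28,-0.23,0.025,0,0,0.7,0],[-0.32,-0.26,0.03,0,0,0.8,0],[-0.36,-0.29,0.03,0,0,0.9,0],[-0.395,-0.32,0.03,0,0,1.0,0]]'
python3 - <<'E'
from h import *
print(sense()['qpos'])
print(delta(c2w([-.055,0,.20]),rotm([0,0,-1],cvec([0,-1,0]))))
E
```

```text
time_s: 1.15
tcp_pos: [0.4937, 0.2747, 0.2737]
ee_rot: [-180.0, 0.0, 105.0]
ft_force: [1.4, 0.2, 0.0]
gripper_width: -0.0001
[-47.83895472  25.64821291  19.12812255 115.21847124 -12.47074352
  41.05854816  -5.9770914 ]
(array([-0.2059,  0.0651,  0.0737]), array([-0.    ,  0.    , -0.0082]))
```

```bash
python3 -m pendant '[[-0.04,-0.0,0,0,0,0,0],[-0.08,0.02,0,0,0,-0.01,0],[-0.12,0.04,0.0,0,0,-0.01,0],[-0.16,0.06,0.02,0,0,-0.01,0],[-0.19,0.065,0.05,0,0,-0.01,0],[-0.206,0.065,0.073,0,0,-0.01,0],[-0.206,0.065,0.073,0,0,-0.01,0]]'
python3 - <<'E'
from h import *
print(sense()['qpos'],w2c(sense()['tcp_pos']))
cv2.imwrite("pics/w1.png",get_image("wrist")[:,:,::-1])
cv2.imwrite("pics/s1.png",get_image("scene")[100:300,130:380,::-1].repeat(2,0).repeat(2,1))
print(sense()['ft_force'])
E
```

```text
time_s: 1.85
tcp_pos: [0.6083, 0.0906, 0.1979]
ee_rot: [-179.6, 0.1, 105.5]
ft_force: [-0.3, -0.8, 0.0]
gripper_width: 0.0001
[-24.11337486  34.80530865  16.32432001 111.47619802 -15.53967888
  36.21784891  17.60914563] [-0.05661358  0.00219859  0.19790907]
[ 0.34915109 -0.37047265  0.63911613]
```

View pics/w1.png

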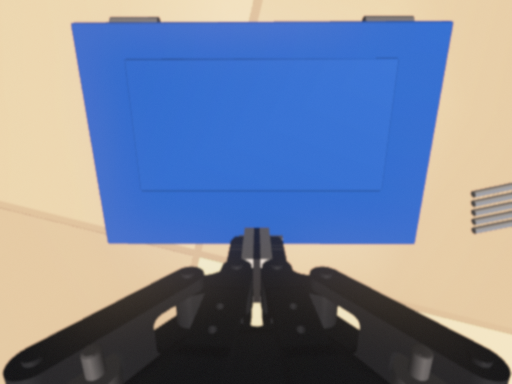

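View pics/s1.png

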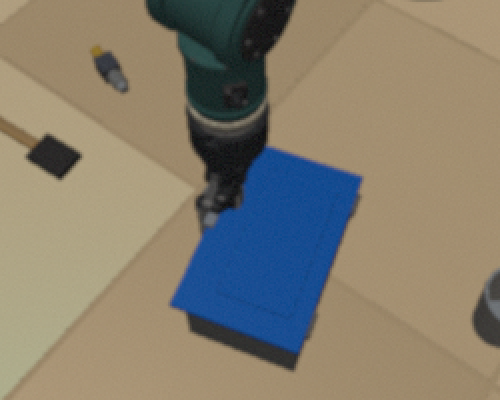

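Run:
```python
from h import *
ci=camera_info("wrist")
for p in((73,24),(451,22),(415,243),(107,243)): print((w2c(onplane(ci,*p,.078))*1000).round(1))
```

```text
[ 69.  113.5  78. ]
[  71.3 -119.1   78. ]
[ -78.2 -121.8   78. ]
[-79.5 114.2  78. ]
```

```bash
sed -i 's/return np.array(\[0.5953,0.1457,0.\])/return np.array([0.5953,0.1457,0.])+np.array([.0011,.0020,0])/' h.py; python3 -m pendant '[[0.0,0,0.018,0,0,0,0],[0,0,0.035,0,0,0,0],[-0.01,0,0.035,0,0,0,0],[-0.02,0,0.035,0,0,0,0],[-0.03,0,0.035,0,0,0,0],[-0.04,0,0.035,0,0,0,0],[-0.05,0,0.035,0,0,0,0],[-0.06,0,0.035,0,0,0,0],[-0.067,0,0.035,0,0,0,0],[-0.067,0,0.035,0,0,0,0]]'
python3 - <<'E'
from h import *
print(w2c(sense()['tcp_pos']),sense()['qpos'])
cv2.imwrite("pics/w2.png",get_image("wrist")[:,:,::-1])
cv2.imwrite("pics/s2.png",get_image("scene")[100:300,130:380,::-1].repeat(2,0).repeat(2,1))
E
```

```text
time_s: 2.95
tcp_pos: [0.6284, 0.0279, 0.1662]
ee_rot: [180.0, 0.1, 105.7]
ft_force: [-0.2, 1.2, -0.5]
gripper_width: -0.0002
[-0.12398115  0.00120067  0.16622322] [-16.61074373  37.91498207  14.39702466 110.62748232 -15.99343856
  33.34281834  23.99417997]
```

View pics/w2.png

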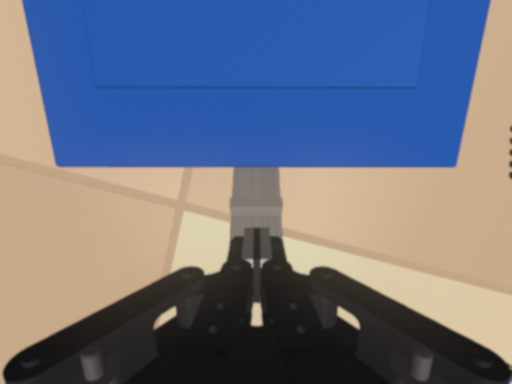

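View pics/s2.png

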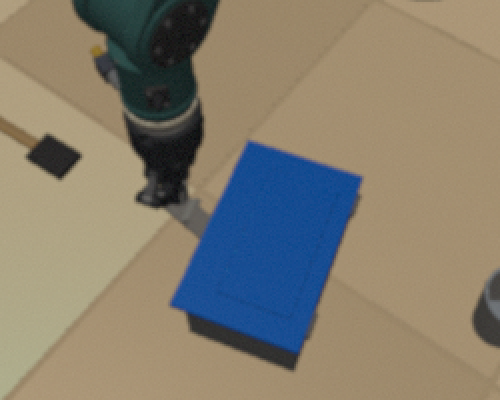

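The lever is swung well out: in the wrist view it runs from the lid edge (row 168) to the fingers (row 245), and the lid is still shut. Next I tilt the tool 45° and go under the lip at case y = -65.

```bash
python3 -m pendant '[[0.0,0,-0.03,0,0,0,0],[0,0.02,-0.045,0,0.08,0,0],[-0.01,0.04,-0.045,0,0.2,0,0],[-0.02,0.066,-0.045,0,0.32,0,0],[-0.03,0.066,-0.045,0,0.44,0,0],[-0.04,0.066,-0.045,0,0.56,0,0],[-0.05,0.066,-0.045,0,0.68,0,0],[-0.056,0.066,-0.045,0,0.785,0,0],[-0.056,0.066,-0.045,0,0.785,0,0]]'
cat >> h.py <<'E'
def lidpose(apex,tilt=np.pi/4):
    s,c=np.sin(tilt),np.cos(tilt)
    tx=cvec([c,0,s]); tz=cvec([s,0,-c])
    M=rotm(tz,cvec([0,-1,0])); return c2w(apex)-.011*tx-.0726*tz, M
def apexnow():
    s=sense(); M=R.from_euler('xyz',s['ee_rot'],degrees=True).as_matrix()
    return w2c(s['tcp_pos']+.011*M[:,0]+.0726*M[:,2])
E
python3 - <<'E'
from h import *
print(sense()['qpos'],apexnow())
print(delta(*lidpose([-.112,-.065,.054])))
E
```

```text
time_s: 3.95
tcp_pos: [0.7069, -0.013, 0.2077]
ee_rot: [-179.7, -44.7, 105.1]
ft_force: [0.0, -0.4, -0.5]
gripper_width: 0.0001
[ 13.2270375   47.20058543  -5.98368657  90.32666054 -38.62659692
  69.0155023   46.5192925 ] [-0.12549783 -0.06349038  0.16386952]
(array([-0.0681,  0.0019,  0.0876]), array([-0.0007,  0.0051, -0.0047]))
```

```bash
python3 -m pendant '[[-0.0,0.009,0.0,0,0,0,0],[-0.0227,0.009,0.029,0,0,0,0],[-0.0454,0.009,0.058,0,0,0,0],[-0.068,0.009,0.0876,0,0,0,0],[-0.068,0.009,0.0876,0,0,0,0]]'
python3 - <<'E'
from h import *
print(apexnow(),delta(*lidpose([-.072,-.072,.056])))
cv2.imwrite("pics/w3.png",get_image("wrist")[:,:,::-1])
cv2.imwrite("pics/s3.png",get_image("scene")[100:300,130:380,::-1].repeat(2,0).repeat(2,1))
E
```

```text
time_s: 4.45
tcp_pos: [0.7087, 0.0138, 0.0969]
ee_rot: [-179.4, -45.1, 105.7]
ft_force: [-1.2, 0.1, -0.1]
gripper_width: -0.0001
[-0.09982735 -0.07152317  0.05348944] (array([ 0.0215, -0.0002,  0.0179]), array([-0.0127, -0.0017,  0.0026]))
```

View pics/w3.png

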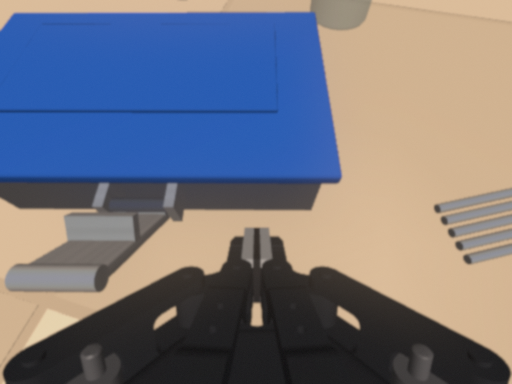

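View pics/s3.png

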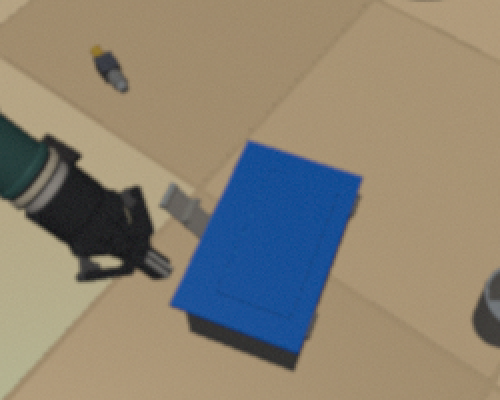

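The wrist view shows the fingers at (257,245) below the lip edge (row 180). The lever end at (55,278) is close to the left knuckle, so I'll shift 15 mm further from it, then slide under the lip.

```bash
python3 -m pendant '[[0,0.015,0,0,0,0,0],[0.007,0.015,0.006,0,0,0,0],[0.014,0.015,0.012,0,0,0,0],[0.0215,0.015,0.018,0,0,0,0],[0.0215,0.015,0.018,0,0,0,0]]'
python3 - <<'E'
from h import *
print(apexnow(),sense()['ft_force'])
h=np.array([.065,0,.07])
for ph in np.arange(-.1,1.45,.12):
    r=.137; print(round(ph,2),delta(*lidpose([.065-r*np.cos(ph),-.087,.07+r*np.sin(ph)]))[0])
E
```

```text
time_s: 5.05
tcp_pos: [0.718, 0.0423, 0.1045]
ee_rot: [179.9, -45.0, 106.0]
ft_force: [0.8, -0.4, 0.7]
gripper_width: 0.0003
[-0.07496441 -0.0885766   0.06085649] [ 0.84346079 -0.43305772  0.71918115]
-0.1 [-0.0007 -0.0019  0.0058]
0.02 [ 0.0105 -0.0019 -0.0063]
0.14 [ 0.023  -0.0019 -0.0169]
0.26 [ 0.0366 -0.0019 -0.026 ]
0.38 [ 0.0513 -0.0018 -0.0334]
0.5 [ 0.0668 -0.0018 -0.039 ]
0.62 [ 0.0828 -0.0017 -0.0427]
0.74 [ 0.0991 -0.0016 -0.0444]
0.86 [ 0.1156 -0.0015 -0.0442]
0.98 [ 0.1318 -0.0014 -0.042 ]
1.1 [ 0.1477 -0.0013 -0.0379]
1.22 [ 0.163  -0.0012 -0.0319]
1.34 [ 0.1775 -0.0011 -0.0241]
```

```bash
python3 -m pendant '[[0.0,0,0.004,0,0,0,0],[0.011,0,-0.004,0,0,0,0],[0.023,0,-0.015,0,0,0,0],[0.037,0,-0.024,0,0,0,0],[0.051,0,-0.031,0,0,0,0],[0.067,0,-0.037,0,0,0,0],[0.083,0,-0.041,0,0,0,0],[0.083,0,-0.041,0,0,0,0]]'
python3 - <<'E'
from h import *
print(apexnow(),sense()['ft_force'])
for ph in np.arange(.62,1.56,.12):
    r=.137; print(round(ph,2),delta(*lidpose([.065-r*np.cos(ph),-.087,.07+r*np.sin(ph)]))[0])
cv2.imwrite("pics/s4.png",get_image("scene")[100:300,130:380,::-1].repeat(2,0).repeat(2,1))
E
```

```text
time_s: 5.85
tcp_pos: [0.7108, 0.0726, 0.1949]
ee_rot: [179.6, -45.1, 106.2]
ft_force: [-0.0, -0.4, -0.7]
gripper_width: -0.0002
[-0.04377531 -0.08990305  0.15144989] [-0.01120568 -0.36560909 -0.70937237]
0.62 [-0.0031 -0.0032 -0.0006]
0.74 [ 0.0133 -0.0031 -0.0023]
0.86 [ 0.0297 -0.0029 -0.0021]
0.98 [ 0.046  -0.0028  0.0002]
1.1 [ 0.0619 -0.0026  0.0043]
1.22 [ 0.0771 -0.0025  0.0104]
1.34 [ 0.0916 -0.0023  0.0182]
1.46 [ 0.105  -0.0022  0.0277]
```

View pics/s4.png

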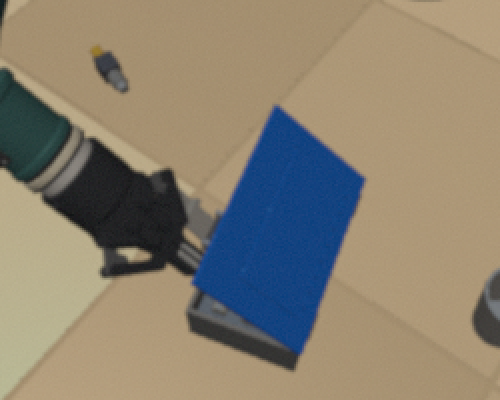

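The lid is rising on the fingers. I'll continue the arc.

```bash
python3 -m pendant '[[0.013,0,-0.002,0,0,0,0],[0.03,0,-0.002,0,0,0,0],[0.046,0,0.0,0,0,0,0],[0.062,0,0.004,0,0,0,0],[0.077,0,0.010,0,0,0,0],[0.092,0,0.018,0,0,0,0],[0.105,0,0.028,0,0,0,0],[0.105,0,0.028,0,0,0,0]]'
python3 - <<'E'
from h import *
print(apexnow(),sense()['ft_force'],sense()['qpos'])
cv2.imwrite("pics/s5.png",get_image("scene")[100:300,130:380,::-1].repeat(2,0).repeat(2,1))
E
```

```text
time_s: 6.7
tcp_pos: [0.6833, 0.1654, 0.2468]
ee_rot: [179.9, -45.2, 106.2]
ft_force: [-1.3, 0.0, 0.3]
gripper_width: -0.0002
[ 0.05307704 -0.0879096   0.20351471] [-1.25958308  0.02644538  0.33010164] [  2.44569467  42.27689261  -9.98168388  95.60551883 -44.12808702
  61.11753548  39.12551425]
```

View pics/s5.png

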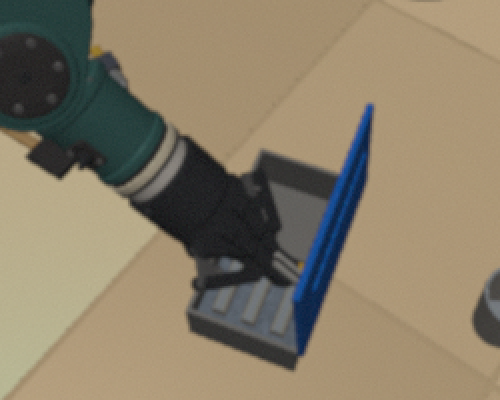

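The lid is open to about 1.48 rad, and the empty compartment is visible at about (300,200) in the crop. Now I back out and go to the tip.

```bash
cat >> h.py <<'E'
TIP=np.array([.4917,-.229,0]); TH=np.radians(71.5)
E
python3 - <<'E'
from h import *
y=[-np.sin(TH),np.cos(TH),0]
for sg in(1,-1): print(delta(TIP+[0,0,.20],rotm([0,0,-1],sg*np.array(y))))
E
```

```text
(array([-0.2614, -0.2929, -0.1974]), array([ 0.9857, -0.3067, -2.3709]))
(array([-0.2614, -0.2929, -0.1974]), array([-0.2375, -0.7635,  0.5713]))
```

```bash
python3 -m pendant '[[-0.01,0,-0.04,0,0,0,0],[-0.02,0,-0.08,0,0,0,0],[-0.05,-0.03,-0.10,-0.02,-0.08,0.06,0],[-0.08,-0.06,-0.12,-0.05,-0.16,0.12,0],[-0.11,-0.095,-0.135,-0.08,-0.26,0.19,0.02],[-0.14,-0.13,-0.15,-0.11,-0.36,0.27,0.06],[-0.165,-0.165,-0.165,-0.14,-0.46,0.34,0.06],[-0.19,-0.2,-0.175,-0.17,-0.56,0.42,0.06],[-0.215,-0.235,-0.185,-0.2,-0.66,0.49,0.06],[-0.24,-0.265,-0.192,-0.2375,-0.7635,0.571,0.06]]'
python3 - <<'E'
from h import *
y=np.array([-np.sin(TH),np.cos(TH),0])
print(delta(TIP+[0,0,.20],rotm([0,0,-1],-y)),sense()['qpos'])
E
```

```text
time_s: 7.75
tcp_pos: [0.511, -0.2078, 0.2116]
ee_rot: [179.8, 0.3, 71.0]
ft_force: [0.1, 0.0, -1.0]
gripper_width: 0.0598
(array([-0.0263, -0.0114,  0.0117]), array([ 0.0027,  0.0057, -0.0091])) [  1.5084342   30.568631    21.69120676 119.56793148 -19.55095882
  33.04223837  17.9382067 ]
```

```bash
python3 -m pendant '[[-0.026,-0.011,0.011,0,0,0,0.06],[-0.026,-0.011,0.011,0,0,0,0.06]]'
python3 - <<'E'
from h import *
s=sense();ci=camera_info("wrist");print(s['tcp_pos'],s['ee_rot'])
im=get_image("wrist")[:,:,::-1].copy();cv2.imwrite("pics/w6.png",im)
for p in (TIP+[0,0,.028],TIP+np.array([.05*np.cos(TH),.05*np.sin(TH),.014]),TIP-np.array([.04*np.cos(TH),.04*np.sin(TH),-.014])): print(proj(ci,p))
cv2.imwrite("pics/s6.png",get_image("scene")[60:300,100:400,::-1].repeat(2,0).repeat(2,1))
E
```

```text
time_s: 7.95
tcp_pos: [0.4898, -0.2289, 0.1992]
ee_rot: [-179.7, 0.2, 71.0]
ft_force: [-0.4, 0.3, -0.2]
gripper_width: 0.0601
[ 0.48976919 -0.22885889  0.19915848] [-179.73611218    0.23979245   70.95790464]
[258.52171016 191.15964705]
[258.07144008 133.67672827]
[258.75200872 225.77368333]
```

View pics/w6.png

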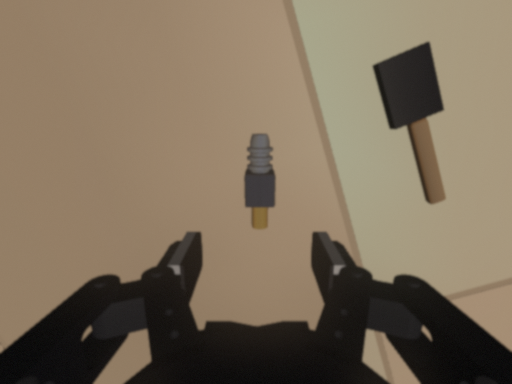

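View pics/s6.png

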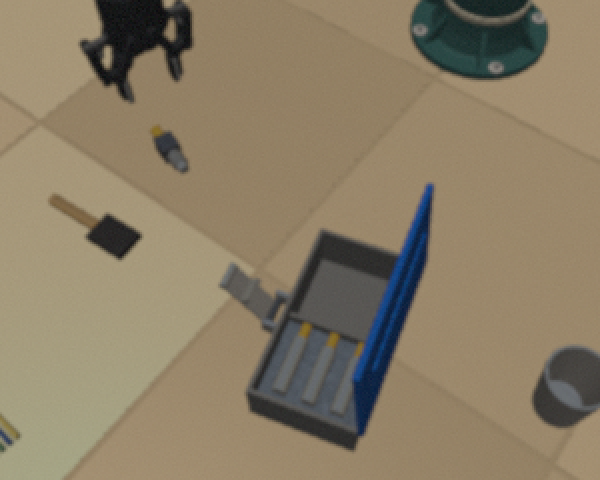

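The wrist view shows the block at (260,187) against a predicted (258,191), and the axis is aligned within 1°. I descend and grip.

```bash
python3 -m pendant '[[0.002,0.0025,0.04,0,0,0,0.06],[0.002,0.0025,0.08,0,0,0,0.06],[0.002,0.0025,0.10,0,0,0,0.06],[0.002,0.0025,0.119,0,0,0,0.06],[0.002,0.0025,0.119,0,0,0,0.04],[0.002,0.0025,0.119,0,0,0,0.02],[0.002,0.0025,0.119,0,0,0,0.02],[0.002,0.0025,0.119,0,0,0,0.015],[0.002,0.0025,0.119,0,0,0,0.015],[0.002,0.0025,0.119,0,0,0,0.015]]' 40
python3 - <<'E'
from h import *
cv2.imwrite("pics/w7.png",get_image("wrist")[:,:,::-1])
E
```

```text
time_s: 9.05
tcp_pos: [0.4977, -0.2264, 0.0822]
ee_rot: [179.8, 0.1, 71.3]
ft_force: [0.5, 0.0, -1.3]
gripper_width: 0.0272
```

View pics/w7.png

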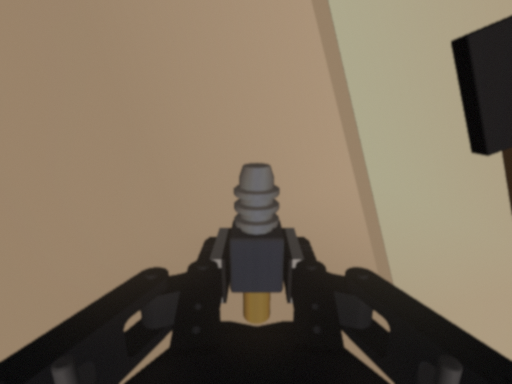

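```bash
python3 -m pendant '[[0,0,-0.02,0,0,0,0.015],[0,0,-0.06,0,0,0,0.015],[0,0,-0.11,0,0,0,0.015],[0,0,-0.15,0,0,0,0.015],[0,0,-0.17,0,0,0,0.015],[0,0,-0.17,0,0,0,0.015]]'
python3 - <<'E'
from h import *
s=sense();ci=camera_info("wrist"); im=get_image("wrist")[:,:,::-1]; cv2.imwrite("pics/w8.png",im)
print(s['tcp_pos'],s['gripper_width'])
M=R.from_euler('xyz',s['ee_rot'],degrees=True).as_matrix()
# block top plane is TCP z - .08+.028
z=s['tcp_pos'][2]-.052
for p in((256,234),(256,290),(232,262),(282,262)): print(p,(M.T@(onplane(ci,*p,z)-s['tcp_pos'])).round(4))
z=s['tcp_pos'][2]-.066+.008
for p in((256,165),(256,320)): print(p,(M.T@(onplane(ci,*p,z)-s['tcp_pos'])).round(4))
print(delta(c2w([-.012,.061,.25]),rotm([0,0,-1],cvec([1,0,0]))))
print(delta(c2w([-.012,.061,.25]),rotm([0,0,-1],cvec([-1,0,0]))))
E
```

```text
time_s: 9.7
tcp_pos: [0.4986, -0.2267, 0.2548]
ee_rot: [179.5, 0.1, 71.3]
ft_force: [1.0, -0.7, -1.9]
gripper_width: 0.027
[ 0.49861697 -0.22672659  0.25483088] 0.027022858985608016
(256, 234) [0.0142 0.0004 0.052 ]
(256, 290) [-0.0171  0.0004  0.052 ]
(232, 262) [-0.0009 -0.0115  0.0519]
(282, 262) [-0.001   0.0133  0.0521]
(256, 165) [0.0465 0.0004 0.0579]
(256, 320) [-0.0408  0.0004  0.0581]
(array([ 0.3414, -0.0701,  0.0018]), array([ 5.000e-04,  6.500e-03, -2.168e+00]))
(array([ 0.3414, -0.0701,  0.0018]), array([ 5.500e-03, -5.000e-04,  9.736e-01]))
```

View pics/w8.png

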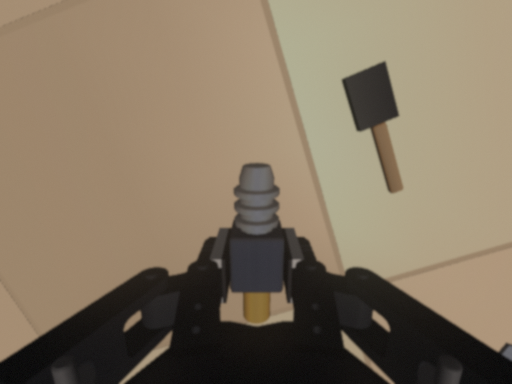

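The tip is held centred: the block spans -17 to +14 mm about the TCP, which agrees with its 32 mm length. Now I carry it over the compartment.

```bash
python3 -m pendant '[[0.02,-0.005,0,0,0,0.05,0.015],[0.06,-0.015,0,0,0,0.15,0.015],[0.10,-0.02,0,0,0,0.25,0.015],[0.14,-0.03,0,0,0,0.37,0.015],[0.18,-0.04,0,0,0,0.49,0.015],[0.22,-0.045,0,0,0,0.61,0.015],[0.26,-0.055,0,0,0,0.73,0.015],[0.30,-0.062,0,0,0,0.85,0.015],[0.33,-0.068,0,0,0,0.94,0.015],[0.341,-0.07,0,0,0,0.974,0.015]]'
python3 -m pendant '[[0,0,0,0,0,0,0.015]]'
python3 - <<'E'
from h import *
s=sense();print(s['qpos'],w2c(s['tcp_pos']))
print(delta(c2w([-.012,.061,.087]),rotm([0,0,-1],cvec([-1,0,0]))))
cv2.imwrite("pics/w9.png",get_image("wrist")[:,:,::-1])
cv2.imwrite("pics/s9.png",get_image("scene")[60:300,100:400,::-1].repeat(2,0).repeat(2,1))
E
```

```text
time_s: 10.75
tcp_pos: [0.5395, 0.1244, 0.248]
ee_rot: [179.9, 0.2, 15.7]
ft_force: [0.4, 0.2, -0.8]
gripper_width: 0.0269
time_s: 10.85
tcp_pos: [0.5394, 0.1224, 0.2483]
ee_rot: [179.8, 0.2, 15.8]
ft_force: [-0.5, -0.2, -1.3]
gripper_width: 0.027
[-47.13370168  31.90772833  41.87266832 118.3124433  -31.76744805
  41.57992131 -59.16542829] [-0.00912816  0.06164684  0.24829724]
(array([0.0013, 0.0024, 0.1613]), array([0.0033, 0.0038, 0.0047]))
```

View pics/w9.png

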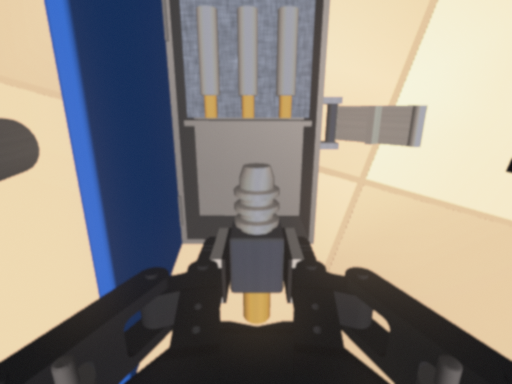

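View pics/s9.png

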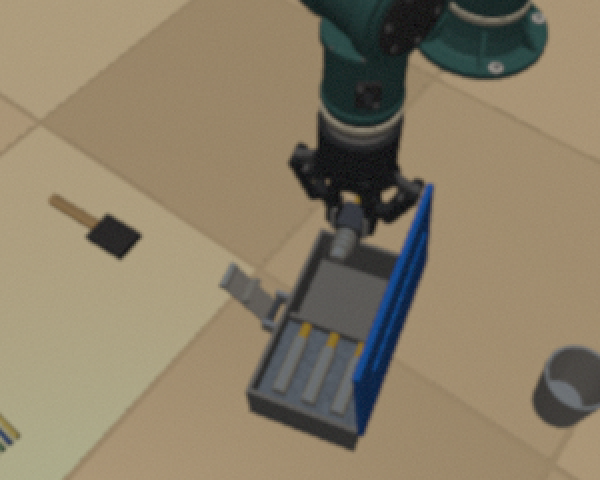

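Run:
```python
from h import *
ci=camera_info("wrist")
for p,z in(((183,243),.07),((314,243),.07),((188,121),.05),((311,121),.05),((166,0),.07),((328,0),.07),((47,0),.218),((100,297),.218)): print(p,z,(w2c(onplane(ci,*p,z))*1000).round(1))
```

```text
(183, 243) 0.07 [ 58.3 116.9  70. ]
(314, 243) 0.07 [-71.5 117.2  70. ]
(188, 121) 0.05 [49.9  0.5 50. ]
(311, 121) 0.05 [-65.9   0.5  50. ]
(166, 0) 0.07 [ 56.  -91.4  70. ]
(328, 0) 0.07 [-70.1 -91.5  70. ]
(47, 0) 0.218 [ 52.2 -42.2 218. ]
(100, 297) 0.218 [ 53.   67.4 218. ]
```

```bash
python3 -m pendant '[[0,0.006,0.02,0,0,0,0.015],[0,0.006,0.06,0,0,0,0.015],[0,0.006,0.10,0,0,0,0.015],[0,0.006,0.13,0,0,0,0.015],[0,0.006,0.145,0,0,0,0.015],[0,0.006,0.152,0,0,0,0.015],[0,0.006,0.157,0,0,0,0.015],[0,0.006,0.157,0,0,0,0.015]]'
python3 - <<'E'
from h import *
s=sense();print(w2c(s['tcp_pos']),s['ft_force'])
cv2.imwrite("pics/w10.png",get_image("wrist")[:,:,::-1])
cv2.imwrite("pics/s10.png",get_image("scene")[60:300,100:400,::-1].repeat(2,0).repeat(2,1))
print(sense()['tcp_pos'],sense()['ft_force'])
E
```

```text
time_s: 11.75
tcp_pos: [0.5412, 0.1105, 0.0969]
ee_rot: [179.9, 0.0, 15.2]
ft_force: [-9.4, 1.3, 24.6]
gripper_width: 0.0271
[-0.02108684  0.06312398  0.09691106] [-9.35370425  1.25315193 24.55576664]
[0.5413329  0.11068472 0.09690176] [-8.12143097  0.47027961 23.46651325]
```

View pics/w10.png

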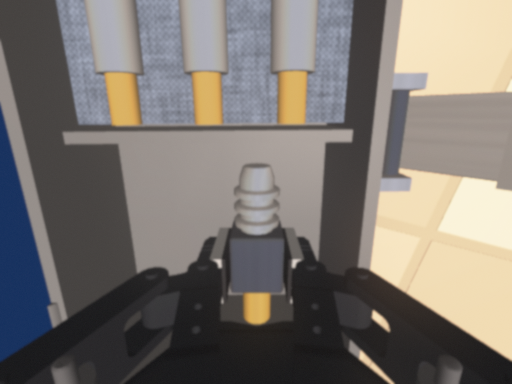

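View pics/s10.png

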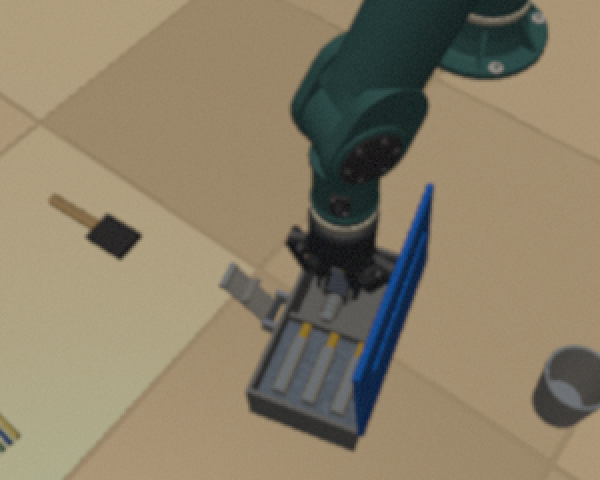

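The force of 24 N at TCP z = 0.097 means the outer linkage has met the front wall rim, at (362,275) in the wrist view. The tool stands at case x = -20. I lift and move back to about x = -2.

```bash
python3 -m pendant '[[0,0,-0.015,0,0,0,0.015],[0,0,-0.03,0,0,0,0.015],[0,-0.010,-0.03,0,0,0,0.015],[0,-0.012,-0.03,0,0,0,0.015]]'
python3 - <<'E'
from h import *
s=sense();print(w2c(s['tcp_pos']),s['ft_force'])
print(delta(c2w([-.002,.061,.087]),rotm([0,0,-1],cvec([-1,0,0]))))
im=get_image("wrist")[:,:,::-1]
cv2.imwrite("pics/w11.png",im)
print(w2c(sense()['tcp_pos']))
E
```

```text
time_s: 12.25
tcp_pos: [0.5395, 0.1248, 0.1243]
ee_rot: [179.8, -0.1, 15.4]
ft_force: [1.4, -4.6, 0.2]
gripper_width: 0.0271
[-0.00682446  0.06097476  0.12426939] [ 1.39840985 -4.61179777  0.23016528]
(array([-0.0001, -0.005 ,  0.0372]), array([ 0.004 , -0.0023, -0.0009]))
[-0.00678444  0.06116835  0.1238279 ]
```

View pics/w11.png

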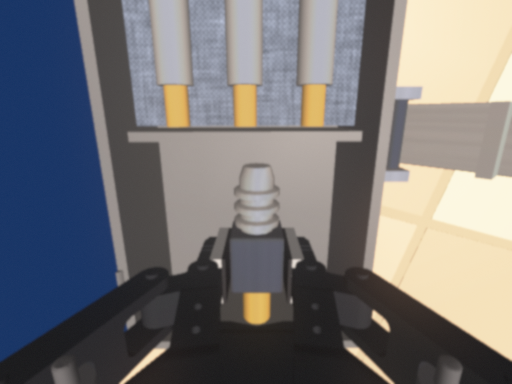

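The remaining -4.6 N sideways suggests the linkage now brushes the lid. With the jaws along case x it's too wide to fit between the rim and the lid. I'll lift, move off the lid, and turn a further 90° so the jaws open along case y and the camera points out over the front.

```bash
python3 -m pendant '[[0,0.005,-0.015,0,0,0,0.015],[0,0.02,-0.05,0,0,0,0.015],[0,0.035,-0.085,0,0,0.05,0.015],[0,0.045,-0.11,0,0,0.16,0.015],[0,0.045,-0.12,0,0,0.29,0.015],[0,0.045,-0.12,0,0,0.42,0.015],[0,0.045,-0.12,0,0,0.55,0.015],[0,0.045,-0.12,0,0,0.68,0.015],[0,0.045,-0.12,0,0,0.81,0.015],[0,0.045,-0.12,0,0,0.94,0.015]]'
python3 - <<'E'
from h import *
s=sense();print(w2c(s['tcp_pos']),s['qpos'],s['ft_force'])
print(delta(c2w([.003,.056,.22]),rotm([0,0,-1],cvec([0,1,0]))))
E
```

```text
time_s: 13.3
tcp_pos: [0.5502, 0.082, 0.244]
ee_rot: [179.9, -0.1, -38.7]
ft_force: [0.4, -0.3, -1.5]
gripper_width: 0.0265
[-0.05097198  0.06206907  0.24398693] [-50.87658254  38.70819276  56.55452198 118.47498995 -44.84660233
  47.50648527 -95.88768725] [ 0.4112799  -0.29897386 -1.4942589 ]
(array([-0.0402, -0.0366,  0.0239]), array([ 0.0017, -0.0015,  0.6251]))
```

```bash
python3 -m pendant '[[0,0,0,0,0,0.1,0.015],[0,0,0,0,0,0.23,0.015],[0,0,0,0,0,0.36,0.015],[0,0,0,0,0,0.49,0.015],[0,0,0,0,0,0.625,0.015],[0,0,0,0,0,0.625,0.015]]'
python3 - <<'E'
from h import *
s=sense();print(w2c(s['tcp_pos']),s['qpos'],s['ft_force'])
print(delta(c2w([.003,.056,.22]),rotm([0,0,-1],cvec([0,1,0]))))
E
```

```text
time_s: 13.9
tcp_pos: [0.5503, 0.0822, 0.2435]
ee_rot: [179.9, -0.2, -74.2]
ft_force: [-0.2, -0.2, -0.9]
gripper_width: 0.0266
[-0.05081887  0.06194259  0.24350433] [ -54.8333077    44.24434392   65.5916252   118.59155837  -52.07371954
   53.33047468 -123.85753158] [-0.18874372 -0.15901879 -0.91737072]
(array([-0.0539, -0.0063,  0.0233]), array([ 0.0018, -0.003 ,  0.0057]))
```

```bash
python3 -m pendant '[[-0.02,-0.002,0,0,0,0,0.015],[-0.04,-0.006,0,0,0,0,0.015],[-0.054,-0.006,0,0,0,0,0.015],[-0.054,-0.006,0.03,0,0,0,0.015],[-0.054,-0.006,0.06,0,0,0,0.015],[-0.054,-0.006,0.06,0,0,0,0.015]]'
python3 - <<'E'
from h import *
s=sense();print(w2c(s['tcp_pos']),s['qpos'],s['ft_force'])
print(delta(c2w([.003,.056,.087]),rotm([0,0,-1],cvec([0,1,0]))))
cv2.imwrite("pics/w12.png",get_image("wrist")[:,:,::-1])
cv2.imwrite("pics/s12.png",get_image("scene")[60:300,100:400,::-1].repeat(2,0).repeat(2,1))
E
```

```text
time_s: 14.5
tcp_pos: [0.5394, 0.136, 0.1809]
ee_rot: [179.6, -0.1, -74.1]
ft_force: [-0.9, -0.3, -0.9]
gripper_width: 0.0269
[0.00394198 0.05802459 0.18088296] [ -57.02368677   48.49729793   59.97213927  120.5177474   -59.09998275
   48.9096264  -124.18164827] [-0.87102052 -0.27928098 -0.88534566]
(array([ 0.0008, -0.0027,  0.0939]), array([ 0.0069, -0.0013,  0.0076]))
```

View pics/w12.png

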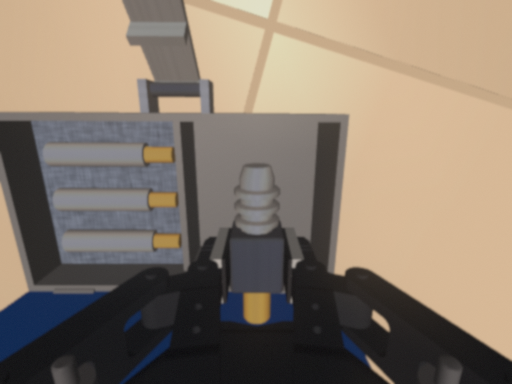

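View pics/s12.png

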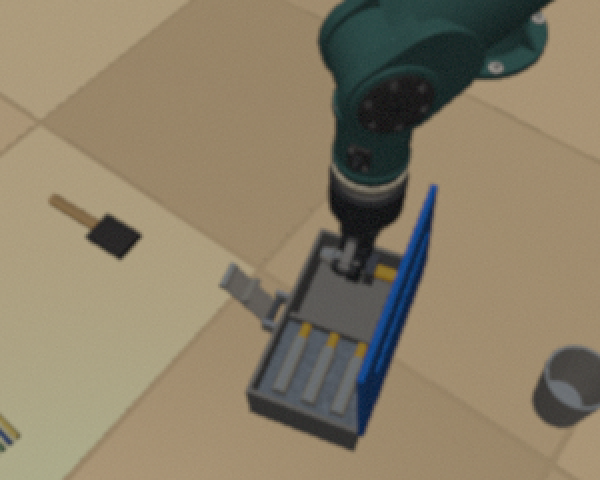

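Run:
```python
from h import *
ci=camera_info("wrist"); print(w2c(sense()['tcp_pos']))
for p,z in(((347,115),.07),((340,121),.07),((177,121),.05),((188,262),.05),((32,290),.07)): print(p,z,(w2c(onplane(ci,*p,z))*1000).round(1))
```

```text
[0.00231078 0.05600643 0.18404203]
(347, 115) 0.07 [-68.2 113.6  70. ]
(340, 121) 0.07 [-64.4 109.5  70. ]
(177, 121) 0.05 [-63.2  -1.1  50. ]
(188, 262) 0.05 [50.  -0.4 50. ]
(32, 290) 0.07 [  63.3 -116.8   70. ]
```

```bash
python3 -m pendant '[[0.006,-0.001,0.02,0,0,0,0.015],[0.006,-0.001,0.045,0,0,0,0.015],[0.006,-0.001,0.065,0,0,0,0.015],[0.006,-0.001,0.078,0,0,0,0.015],[0.006,-0.001,0.084,0,0,0,0.015],[0.006,-0.001,0.088,0,0,0,0.015],[0.006,-0.001,0.088,0,0,0,0.015]]'
python3 - <<'E'
from h import *
for i in range(2):
    s=sense();print(w2c(s['tcp_pos']),s['ft_force'],s['gripper_width'])
    im=get_image("wrist")[:,:,::-1]
cv2.imwrite("pics/w13.png",im)
E
```

```text
time_s: 15.3
tcp_pos: [0.5451, 0.1295, 0.0962]
ee_rot: [-179.9, -0.2, -74.2]
ft_force: [-0.8, 0.6, -1.1]
gripper_width: 0.0271
[-0.00384413  0.05432321  0.09617043] [-0.82330698  0.59921841 -1.08547741] 0.02707790455729279
[-0.00387154  0.05426654  0.09639347] [ 0.629672    0.31063799 -1.22257041] 0.027075558040375147
```

View pics/w13.png

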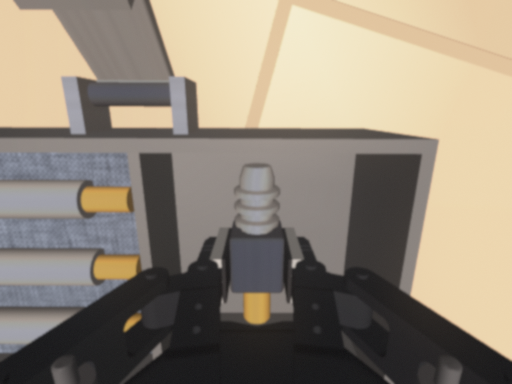

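```bash
python3 -m pendant '[[0,0,0.004,0,0,0,0.015],[0,0,0.007,0,0,0,0.015],[0,0,0.007,0,0,0,0.015]]'
python3 -m pendant '[[0,0,0.003,0,0,0,0.015],[0,0,0.003,0,0,0,0.015]]'
```

```text
time_s: 15.7
tcp_pos: [0.5444, 0.1296, 0.0884]
ee_rot: [180.0, -0.2, -74.2]
ft_force: [0.5, -0.3, -0.6]
gripper_width: 0.0272
time_s: 15.9
tcp_pos: [0.5448, 0.1293, 0.0872]
ee_rot: [-179.9, -0.1, -74.2]
ft_force: [-2.7, 1.6, 10.6]
gripper_width: 0.0271
```

It touched down on the floor (10.6 N at TCP z = 0.087, as planned). I release and lift.

```bash
python3 -m pendant '[[0,0,-0.001,0,0,0,0.03],[0,0,-0.001,0,0,0,0.04],[0,0,-0.001,0,0,0,0.045],[0,0,-0.001,0,0,0,0.045],[0,0,-0.001,0,0,0,0.045]]'
python3 -m pendant '[[0,0,-0.01,0,0,0,0.045],[0,0,-0.03,0,0,0,0.045],[0,0,-0.06,0,0,0,0.045],[0,0,-0.1,0,0,0,0.045],[0.02,0,-0.14,0,0,0,0.045],[0.04,0,-0.17,0,0,0,0.045]]'
python3 - <<'E'
from h import *
s=sense();print(w2c(s['tcp_pos']),s['qpos'])
cv2.imwrite("pics/w14.png",get_image("wrist")[:,:,::-1])
cv2.imwrite("pics/s14.png",get_image("scene")[60:300,100:400,::-1].repeat(2,0).repeat(2,1))
E
```

```text
time_s: 16.4
tcp_pos: [0.5447, 0.1295, 0.0865]
ee_rot: [180.0, -0.2, -74.2]
ft_force: [0.4, 0.3, 0.3]
gripper_width: 0.0452
time_s: 17.0
tcp_pos: [0.5557, 0.0911, 0.2596]
ee_rot: [-179.9, -0.2, -74.2]
ft_force: [1.3, -0.7, 0.9]
gripper_width: 0.0451
[-0.04362199  0.0543387   0.2596238 ] [ -56.13646179   43.42308952   66.63924575  117.19858746  -50.39811746
   54.71433351 -126.24168623]
```

View pics/w14.png

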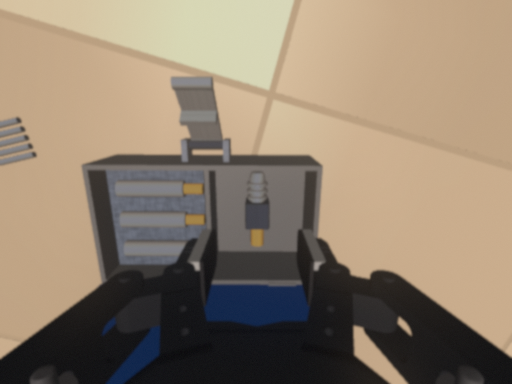

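View pics/s14.png

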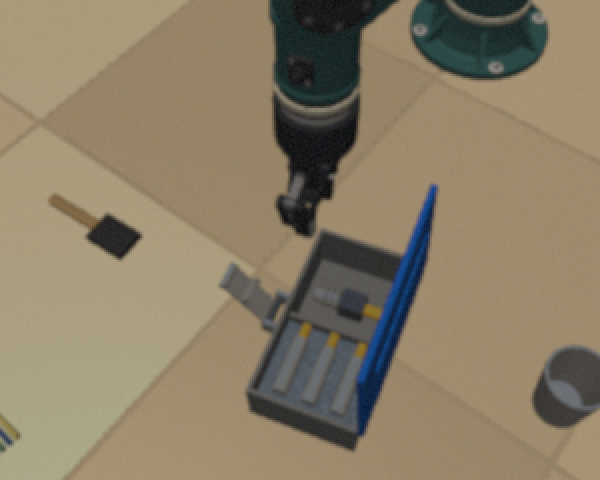

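The tip lies in the compartment (wrist view: block at (257,213)). Next I rise, untwist the wrist and go over behind the lid to close it.

```bash
python3 -m pendant '[[0,0,-0.03,0,0,-0.1,0],[0,0,-0.06,0,0,-0.23,0],[0,0,-0.08,0,0,-0.36,0],[0,0,-0.08,0,0,-0.5,0],[0,0,-0.08,0,0,-0.64,0],[0,0,-0.08,0,0,-0.78,0],[0,0,-0.08,0,0,-0.92,0],[0,0,-0.08,0,0,-1.06,0],[0,0,-0.08,0,0,-1.2,0],[0,0,-0.08,0,0,-1.34,0]]'
python3 - <<'E'
from h import *
s=sense();print(w2c(s['tcp_pos']),s['qpos'])
print(delta(c2w([.115,0,.335]),rotm([0,0,-1],cvec([0,-1,0]))))
E
```

```text
time_s: 18.1
tcp_pos: [0.5545, 0.0921, 0.3363]
ee_rot: [179.8, 0.0, 2.9]
ft_force: [0.5, -0.3, -0.0]
gripper_width: -0.0001
[-0.04240127  0.05525842  0.33634457] [-51.03817964  27.67615576  52.0711818  113.05509887 -27.31616908
  52.43775135 -71.9851912 ]
(array([ 0.0196, -0.1657,  0.0009]), array([ 1.3000e-03,  3.0000e-03, -1.7906e+00]))
```

```bash
python3 -m pendant '[[0,-0.02,0,0,0,-0.14,0],[0,-0.05,0,0,0,-0.28,0],[0,-0.08,0,0,0,-0.42,0],[0,-0.11,0,0,0,-0.56,0],[0.01,-0.14,0,0,0,-0.7,0],[0.02,-0.166,0,0,0,-0.84,0],[0.02,-0.166,0,0,0,-0.98,0],[0.02,-0.166,0,0,0,-1.12,0],[0.02,-0.166,0,0,0,-1.26,0],[0.02,-0.166,0,0,0,-1.4,0]]'
python3 - <<'E'
from h import *
s=sense();print(w2c(s['tcp_pos']),s['qpos'])
print(delta(c2w([.115,0,.335]),rotm([0,0,-1],cvec([0,-1,0]))))
print(delta(c2w([.115,0,.26]),rotm([0,0,-1],cvec([0,-1,0]))))
E
```

```text
time_s: 19.1
tcp_pos: [0.567, 0.2585, 0.3356]
ee_rot: [-180.0, 0.2, 83.1]
ft_force: [-0.2, -0.4, 0.9]
gripper_width: 0.0001
[ 0.1146723  -0.00127968  0.33564973] [-48.70502675  26.7272643   28.27837    104.96581794 -15.39665089
  52.26748569 -20.32655327]
(array([-0.0002, -0.0013,  0.0007]), array([-0.0011,  0.0037, -0.3906]))
(array([ 0.0001, -0.0013,  0.0757]), array([-0.0011,  0.0037, -0.3906]))
```

```bash
python3 -m pendant '[[0,0,0.02,0,0,-0.14,0],[0,-0.001,0.045,0,0,-0.28,0],[0,-0.001,0.07,0,0,-0.39,0],[0,-0.001,0.085,0,0,-0.39,0],[0,-0.001,0.085,0,0,-0.39,0]]'
python3 - <<'E'
from h import *
s=sense();print(w2c(s['tcp_pos']),s['qpos'])
M=rotm([0,0,-1],cvec([0,-1,0]))
# corner = front(-x) lower corner of fingertip; TCP = corner + (11,0,72.6)
for th in np.arange(1.48,-.05,-.12):
    r=.12; c=np.array([.065-r*np.cos(th)+.008*np.sin(th),0,.07+r*np.sin(th)+.008*np.cos(th)])
    print(round(th,2),delta(c2w(c+[.011,0,.0726]),M)[0])
cv2.imwrite("pics/s15.png",get_image("scene")[60:300,100:400,::-1].repeat(2,0).repeat(2,1))
E
```

```text
time_s: 19.6
tcp_pos: [0.5652, 0.2578, 0.2489]
ee_rot: [-179.7, 0.2, 105.0]
ft_force: [0.1, -0.1, -0.5]
gripper_width: -0.0003
[0.11445892 0.00065234 0.24885149] [-42.50606203  31.53193052  19.65847161 109.02618225 -14.8921038
  42.28419717   0.61298196]
1.48 [-0.0414  0.0009 -0.0138]
1.36 [-0.0558  0.0011 -0.0125]
1.24 [-0.0699  0.0012 -0.0096]
1.12 [-0.0836  0.0014 -0.0049]
1.0 [-0.0965  0.0015  0.0013]
0.88 [-0.1087  0.0017  0.0091]
0.76 [-0.1198  0.0018  0.0183]
0.64 [-0.1298  0.002   0.0287]
0.52 [-0.1384  0.0021  0.0402]
0.4 [-0.1456  0.0022  0.0527]
0.28 [-0.1513  0.0024  0.066 ]
0.16 [-0.1553  0.0025  0.0799]
0.04 [-0.1576  0.0026  0.0941]
```

View pics/s15.png

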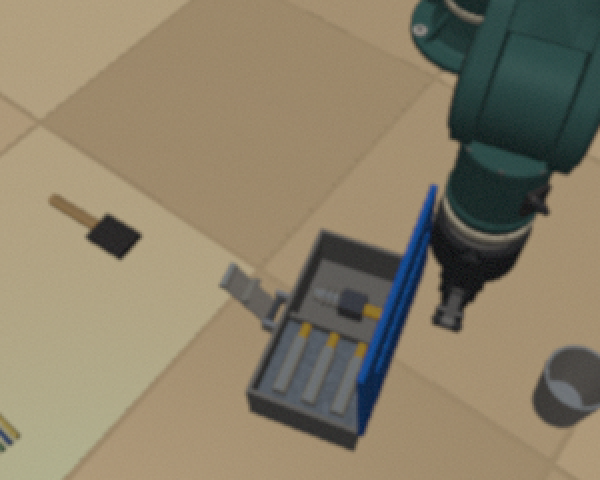

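```bash
python3 -m pendant '[[-0.02,0.001,-0.012,0,0,0,0],[-0.041,0.001,-0.013,0,0,0,0],[-0.056,0.001,-0.012,0,0,0,0],[-0.07,0.001,-0.009,0,0,0,0],[-0.084,0.001,-0.005,0,0,0,0],[-0.097,0.001,0.001,0,0,0,0],[-0.109,0.002,0.009,0,0,0,0],[-0.12,0.002,0.018,0,0,0,0],[-0.13,0.002,0.029,0,0,0,0],[-0.138,0.002,0.040,0,0,0,0]]'
python3 - <<'E'
from h import *
s=sense();print(w2c(s['tcp_pos']),s['qpos'])
M=rotm([0,0,-1],cvec([0,-1,0]))
for th in np.arange(.52,-.05,-.12):
    r=.12; c=np.array([.065-r*np.cos(th)+.008*np.sin(th),0,.07+r*np.sin(th)+.008*np.cos(th)])
    print(round(th,2),delta(c2w(c+[.011,0,.0726]),M)[0])
cv2.imwrite("pics/s16.png",get_image("scene")[60:300,100:400,::-1].repeat(2,0).repeat(2,1))
E
```

```text
time_s: 20.65
tcp_pos: [0.605, 0.124, 0.2105]
ee_rot: [-180.0, 0.2, 105.1]
ft_force: [0.8, 0.3, 3.2]
gripper_width: 0.0
[-0.02518899 -0.0019751   0.2105469 ] [-28.35379747  34.02744736  17.90620814 110.99273718 -16.06961775
  37.40984428  14.61825835]
0.52 [ 0.001  -0.002   0.0014]
0.4 [-0.0062 -0.0019  0.0139]
0.28 [-0.0118 -0.0019  0.0271]
0.16 [-0.0159 -0.0018  0.041 ]
0.04 [-0.0182 -0.0018  0.0552]
```

View pics/s16.png

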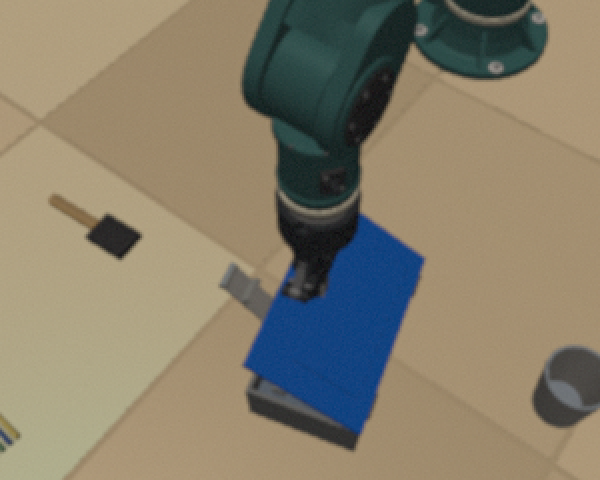

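```bash
python3 -m pendant '[[-0.006,0,0.014,0,0,0,0],[-0.012,0,0.027,0,0,0,0],[-0.016,0,0.041,0,0,0,0],[-0.018,0,0.052,0,0,0,0],[-0.018,0,0.058,0,0,0,0],[-0.018,0,0.058,0,0,0,0]]'
python3 -m pendant '[[0,0,0.003,0,0,0,0],[0,0,0.003,0,0,0,0]]'
```

```text
time_s: 21.3
tcp_pos: [0.6087, 0.108, 0.1524]
ee_rot: [-179.8, 0.2, 105.1]
ft_force: [-0.4, 0.6, 0.2]
gripper_width: 0.0001
time_s: 21.5
tcp_pos: [0.6093, 0.1084, 0.1509]
ee_rot: [-180.0, 0.1, 105.2]
ft_force: [0.1, 0.9, 0.0]
gripper_width: 0.0002
```

```bash
python3 -m pendant '[[0,0,0.003,0,0,0,0],[0,0,0.003,0,0,0,0]]'; python3 -m pendant '[[0,0,0.003,0,0,0,0],[0,0,0.003,0,0,0,0]]'
```

```text
time_s: 21.7
tcp_pos: [0.6096, 0.1084, 0.1505]
ee_rot: [180.0, 0.1, 105.1]
ft_force: [-4.7, -0.8, 17.7]
gripper_width: 0.0001
time_s: 21.9
tcp_pos: [0.6097, 0.1083, 0.1503]
ee_rot: [180.0, -0.0, 105.1]
ft_force: [-9.7, -1.1, 36.5]
gripper_width: -0.0001
```

The lid hits a hard stop with the fingertip at z = 0.0777, against a lid top of 0.078, so it's fully shut. Now I go around to the outside of the lever.

```bash
python3 -m pendant '[[0,0,-0.03,0,0,0,0],[0,0,-0.07,0,0,0,0],[-0.035,0,-0.08,0,0,0,0],[-0.075,0,-0.08,0,0,0,0],[-0.11,0,-0.08,0,0,0,0],[-0.14,0,-0.08,0,0,0,0],[-0.14,0,-0.08,0,0,0,0]]'
python3 - <<'E'
from h import *
s=sense();print(w2c(s['tcp_pos']),s['qpos'])
cv2.imwrite("pics/w17.png",get_image("wrist")[:,:,::-1])
cv2.imwrite("pics/s17.png",get_image("scene")[60:300,100:400,::-1].repeat(2,0).repeat(2,1))
M=rotm([0,0,-1],cvec([0,-1,0]))
print(delta(c2w([-.185,-.002,.155]),M),delta(c2w([-.104,-.002,.165]),M))
E
```

```text
time_s: 22.6
tcp_pos: [0.6468, -0.0334, 0.2261]
ee_rot: [179.9, 0.4, 104.7]
ft_force: [-0.0, -0.4, 1.2]
gripper_width: 0.0
[-1.88020244e-01 -1.42549200e-04  2.26103853e-01] [-13.50297862  34.60239281  18.02757173 106.646325   -14.96801426
  40.8625474   27.57320474]
(array([-0.0027,  0.001 ,  0.0703]), array([ 0.0002,  0.0027, -0.0082])) (array([0.0782, 0.0004, 0.0601]), array([ 0.0002,  0.0027, -0.0082]))
```

View pics/w17.png

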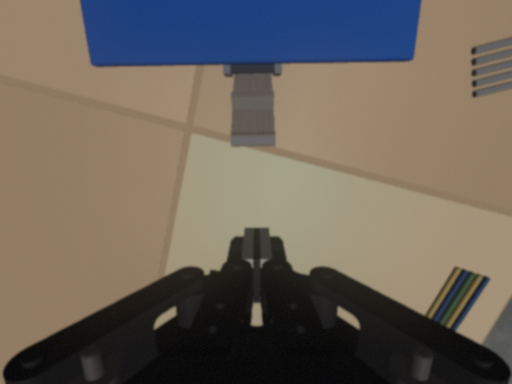

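View pics/s17.png

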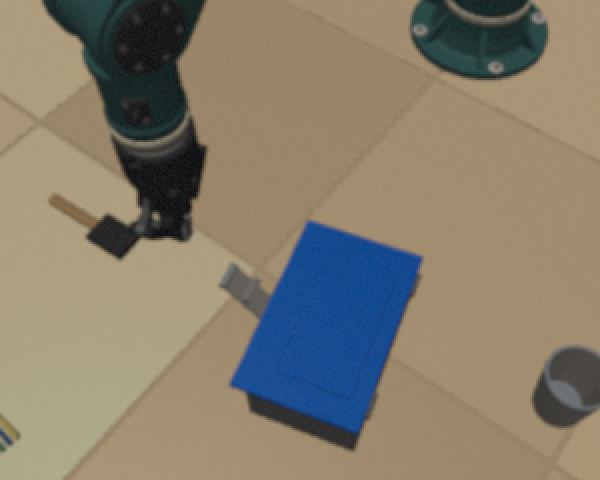

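The lid is shut, and the lever at (253,105) is in line with the fingers at column 257. I descend and push it home.

```bash
python3 -m pendant '[[0,0,0.035,0,0,0,0],[0,0,0.072,0,0,0,0],[0.015,0.001,0.072,0,0,0,0],[0.03,0.001,0.07,0,0,0,0],[0.042,0.001,0.068,0,0,0,0],[0.054,0.001,0.066,0,0,0,0],[0.064,0.001,0.064,0,0,0,0],[0.073,0.001,0.062,0,0,0,0],[0.079,0.001,0.06,0,0,0,0],[0.079,0.001,0.06,0,0,0,0]]'
python3 - <<'E'
from h import *
s=sense();print(w2c(s['tcp_pos']),s['ft_force'])
cv2.imwrite("pics/w18.png",get_image("wrist")[:,:,::-1])
E
```

```text
time_s: 23.7
tcp_pos: [0.6287, 0.0488, 0.1671]
ee_rot: [179.6, 0.4, 105.2]
ft_force: [3.1, -6.9, 3.3]
gripper_width: 0.0001
[-0.10398425 -0.00468645  0.16713651] [ 3.09924263 -6.92923635  3.27654873]
```

View pics/w18.png

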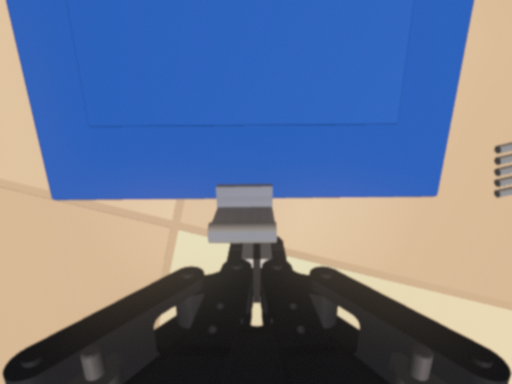

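```bash
python3 -m pendant '[[0.003,-0.002,0,0,0,0,0],[0.003,-0.002,0,0,0,0,0]]'; python3 -m pendant '[[0.003,0,0,0,0,0,0],[0.003,0,0,0,0,0,0]]';python3 -m pendant '[[0.003,0,0,0,0,0,0],[0.003,0,0,0,0,0,0]]'
python3 - <<'E'
from h import *
s=sense();print(w2c(s['tcp_pos']),s['ft_force'])
cv2.imwrite("pics/w19.png",get_image("wrist")[:,:,::-1])
E
```

```text
time_s: 23.95
tcp_pos: [0.6281, 0.049, 0.1673]
ee_rot: [179.4, 0.6, 105.0]
ft_force: [7.5, -9.1, 0.3]
gripper_width: 0.0001
time_s: 24.15
tcp_pos: [0.6279, 0.0496, 0.1674]
ee_rot: [179.3, 0.8, 105.0]
ft_force: [7.4, -12.8, -0.8]
gripper_width: -0.0003
time_s: 24.35
tcp_pos: [0.6277, 0.0501, 0.1675]
ee_rot: [179.3, 1.0, 104.9]
ft_force: [8.5, -15.2, -1.0]
gripper_width: 0.0
[-0.10245757 -0.00407424  0.16751238] [  8.54739515 -15.1630991   -1.02943129]
```

View pics/w19.png

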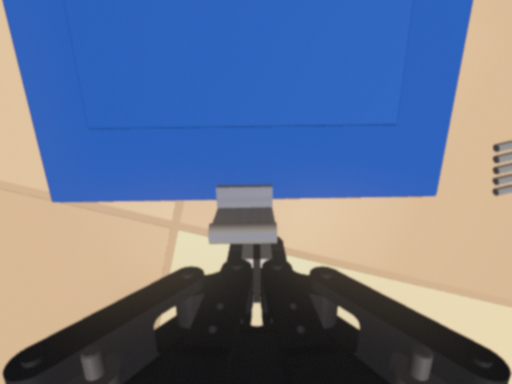

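Run:
```python
from h import *
ci=camera_info("wrist")
for n,p,z in(("lid edge",(150,199),.078),("lid edgeR",(350,197),.078),("hook top edge",(245,185),.087),("hook z.081",(245,187),.081),("end inner",(243,224),.12),("end outer",(243,243),.115)): print(n,(w2c(onplane(ci,*p,z))*1000).round(1))
```

```text
lid edge [-83.3  58.2  78. ]
lid edgeR [-83.9 -62.1  78. ]
hook top edge [-72.9   0.8  87. ]
hook z.081 [-75.8   1.   81. ]
end inner [-82.    1.1 120. ]
end outer [-94.2   1.6 115. ]
```

The lever is home: the hook edge is at x = -73, the end spans -82 to -94 around the nominal -88, and pushing to 15 N doesn't move it. I back off and check.

```bash
python3 -m pendant '[[-0.02,0,0,0,0,0,0],[-0.05,0,0,0,0,0,0],[-0.08,0,-0.02,0,0,0,0],[-0.11,0,-0.05,0,0,0,0],[-0.14,0,-0.08,0,0,0,0],[-0.15,0,-0.1,0,0,0,0],[-0.15,0,-0.1,0,0,0,0],[-0.15,0,-0.1,0,0,0,0]]'
python3 - <<'E'
from h import *
s=sense();print(w2c(s['tcp_pos']),s['ft_force'],s['joint_vel'].round(2))
ci=camera_info("wrist")
a=get_image("wrist")[:,:,::-1];cv2.imwrite("pics/w20.png",a)
cv2.imwrite("pics/s20.png",get_image("scene")[60:300,100:400,::-1].repeat(2,0).repeat(2,1))
t=get_image("top")[:,:,::-1]; cv2.imwrite("pics/t20.png",t)
E
```

```text
time_s: 25.2
tcp_pos: [0.661, -0.0842, 0.2656]
ee_rot: [180.0, 0.0, 105.3]
ft_force: [0.6, 1.2, -0.4]
gripper_width: 0.0002
[-0.24073546 -0.00030833  0.26556464] [ 0.56140547  1.15629156 -0.44236511] [-0.69  1.43 -1.25  1.65  0.05 -0.12  0.14]
```

View pics/w20.png

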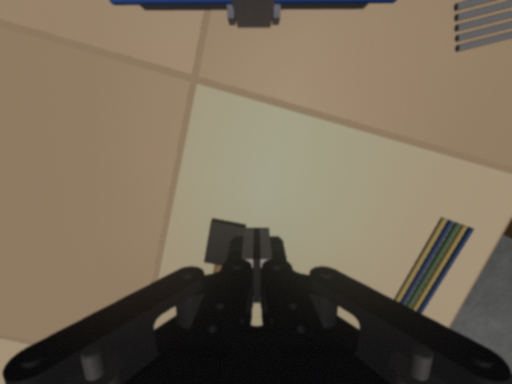

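View pics/s20.png

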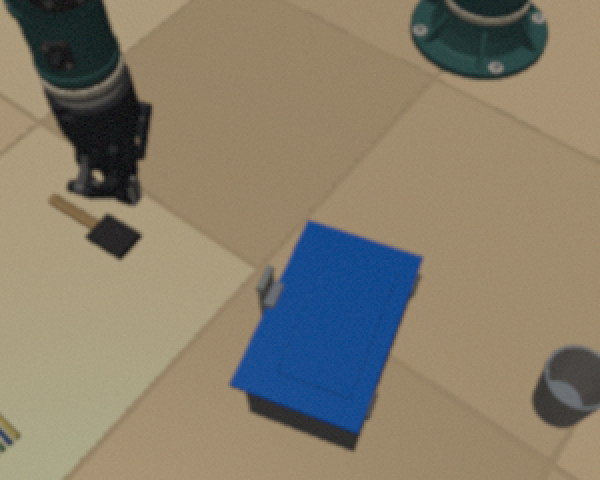

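View pics/t20.png

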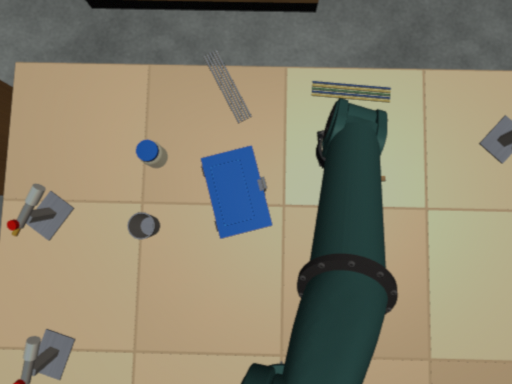

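The lid, latch, jar and cup look as they did at the start. I compare the latch and lid pixels with the first picture, then hand in.

Run:
```python
from h import *
a=cv2.imread("pics/top0.png").astype(int);b=cv2.imread("pics/t20.png").astype(int)
for n,(r0,r1,c0,c1) in dict(latch=(170,200,250,280),lid=(140,240,195,275),jarcup=(130,245,120,175)).items():
    d=abs(a-b)[r0:r1,c0:c1].max(2); print(n,d.mean().round(2),d.max(),(d>40).sum())
im=get_image("scene")[:,:,::-1].astype(int); s0=cv2.imread("pics/scene0.png").astype(int)
for n,(r0,r1,c0,c1) in dict(latch=(185,215,222,245),paddle=(150,192,120,175)).items():
    d=abs(s0-im)[r0:r1,c0:c1].max(2); print(n,d.mean().round(2),d.max(),(d>40).sum())
print(sense()['ft_force'],sense()['time_s'])
close_job()
```

```text
latch 29.67 50 8
lid 29.62 50 8
jarcup 29.1 34 0
latch 8.65 22 0
paddle 24.62 154 364
[-0.6704395   0.17052252 -0.18478827] 25.4
the job is handed in; nothing more can be done
```

The torch tip is in the empty compartment, the lid is shut, the lever is home, and the job is handed in at 25.4 s of the 72 s. No verdict was reported.

**What I did:**
- I pushed the lever out, lifted the lid from under its lip to about 1.48 rad, and gripped the tip by its block.
- I set the tip on the compartment floor: contact showed as 10.6 N at the planned height before I let go. The last picture taken with the lid open shows it inside.
- I pushed the lid shut and swung the lever back up.

**Last checks:**
- **Lid:** it met a hard stop at about 36 N with the fingertip at z = 0.0777 m; a shut lid's top is at 0.078 m.
- **Lever:** its hook was 10 mm over the lid's edge and its end spanned case x = -82 to -94 mm (nominal home -88). It did not move under 15 N.
- **Robot clear:** the wrist force was near zero once I had backed off.
- **Jar and cup:** they look the same as at the start in the top view. The picture is evenly about 29 grey levels different overall, with no local change there.

**What went wrong or disagreed:**
- **First lowering failed:** with the jaws along the case's x, the gripper linkage met the front wall rim at about 25 N, which was not planned. It then seemed to brush the open lid at about 5 N. I lifted, turned the tool 90° and placed the tip without further contact.
- **Paddle check is inconclusive by pixels:** its patch in the scene view did differ from the start, probably because the gripper was in that part of the picture. By eye it is where it was.

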